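Open the push-and-turn cap of the burner-fuel flask

TASK

Get the fuel ready for the fondue burner: press down the safety cap with the bar on top, on the fuel flask, turn it anticlockwise while it is pressed until it comes free, then lift it off and keep holding it, upright and still, straight above the open neck with at least four centimetres of clear air between the neck and the cap. Finish while holding the cap in the gripper: do not put it down or let go, and do not shift the burner, the loose fork or the small bowl.

Things in the scene. Friction and masses are not known exactly. Their poses are not given: they have to be found in the camera images.
- fuel_flask: White plastic fuel flask, 72 mm across, in a steel holder (round foot 96 mm across) bolted to the board: it cannot move or turn. It is the flask whose cap has a bar on top. Origin at the centre of the holder's underside, on the board; z up; x runs through the two locking notches of the neck. The shoulder, 87 mm up, stops the cap's downward travel.
- neck (a point): Centre of the flask neck's top, 106 mm above the board. A rubber spring seal inside the neck pushes the cap up (about 4.5 N when locked, 8 N when fully pressed) and stands up to 122 mm above the board when the cap is off.
- cap: Grey push-and-turn safety cap on the fuel flask, about 45 g: hollow round skirt 53 mm across, 28 mm tall, flat on top, with a grip bar. Origin at the centre of the skirt's lower rim, z up. Locked at the start: origin 94 mm above the board, x along the flask's x. Two inner lugs lock it: it must be pushed down at least 4 mm (stop at 7 mm) to turn past the 9 degrees of play; it never opens clockwise.
- cap_bar (a point): Middle of the cap's grip bar, 40 mm above the cap's origin. The bar is 46 mm long (cap's x), 16 mm wide (cap's y) and 24 mm tall, from the flat top (28 mm above the cap's origin) to 52 mm; the frame is the cap's. Fingertips may stand on the flat top beside it.
- cap_rim (a point): Same point as the cap's origin. How it opens: keep the cap down and turn it anticlockwise seen from above, past a tooth. From 57 degrees (1.0 rad) the lugs are free, 68 degrees (1.19 rad) is the middle of the free range, a stop ends the turn at about 83 degrees (1.45 rad). There the spring raises it up to 6 mm and it lifts straight off.
- plain_flask: A like flask in a like holder, fixed, with a round domed cap without a bar, 130 mm high. Origin on the board under its centre. Not to be used.
- burner: Loose aluminium fondue burner, foot 110 mm across, 68 mm high, with three pot-support blades on top and a short black handle reaching 79 mm along its x. Origin under its centre. Leave alone.
- loose_fork: Loose fondue fork lying on the board, 270 mm long along its x, 12 mm high. Origin at its middle, on the board. Leave alone.
- ramekin: Loose white ceramic bowl, 84 mm across, 45 mm high. Origin under its centre. Leave alone.

How it is judged:
By the outcome, as a careful person would: the job done as asked, in the order asked, and still so for the second after the job is handed in, while the arm keeps its last pose, push and grip.
It also fails if it takes over 48 s, if anything falls off the work surface, if the arm or the gripper's body presses on something with over 40 N, if the wrist force passes 120 N, or if a joint passes its speed limit or range.

ROBOT

A 6-joint arm with a two-finger parallel gripper is mounted at the origin on the work surface. World frame = base frame: x ahead of the robot, y to its left, z up, the work surface at z = 0. Lengths are in m, angles in rad, forces in N, time in s.
With the tool pointing down it reaches from about 0.225 to 0.725 m from the base axis. Payload 3.1 kg.
Tool frame: the origin (TCP) lies midway between the tips of the shut fingers; the grasp point (between the pads) lies env.grip_depth behind it (env.grip_depth is the distance from the TCP to the grasp point, in m); z points along the fingers, y is the direction in which the jaws open and shut (so a half turn about z gives the same grasp; the last joint's range is limited). The gripper opens to 85 mm and grips with 20 to 120 N. Pads are 22 mm wide; open, the fingers measure 114 mm over their backs; the gripper's body (76 mm by 85 mm) begins 54 mm behind the grasp point. The pads swing forward as they close: fully open they stand 13 mm farther back than shut.
Start: joints at [1.164, 0.048, 0.099, 1.622, 0, 1.443], TCP at [0.144, 0.505, 0.231] pointing down, gripper open.
Joint ranges: [-2.91, 2.91], [-0.99, 1.94], [-1.21, 1.42], [-2.12, 2.29], [-1.49, 1.47], [-3.14, 3.14]. Speed limits (rad/s): [2.79, 2.79, 3.14, 3.14, 3.14, 3.14].

INTERFACE

Orientations are given as a rotation vector (axis times angle).
In Python, from rig import state, viewer, env gives the robot as it stands.
- The arm moves only by the tool play_rows, never from a script. Its argument "series" is a list that holds one entry, the list of rows, each a list of 4 numbers: the shift along the tool's x, y, z in mm, then the turn about the tool's z in rad. A call has 1 to 12 rows; each row is the pose to reach, as a shift and turn from the pose measured when the call began, along the tool's axes at that moment; what a row does not reach only later rows make up. A row lasts 1/12 s, in which the tool goes at most 41.7 mm and 7.16 degrees, less where a joint would pass 70% of its speed; a pose out of reach is approached as far as the arm can. A call with a gripper value outside its range is refused whole. "fingers" is the opening, from 0 (shut) to 1 (fully open), set as the call begins (left out, the last holds). The fingers move at their own pace and stop on an object; the grip force is fixed at half the most. Time passes only in rows, so rows that repeat a pose let the fingers close. It gives the time, the measured TCP pose, the force and the opening at its end, in the units of the state.
- state(): the state, without advancing time (a new reading comes with each control period).
- viewer.snapshot(name): name is "side" or "top"; returns a dict with "color" (420x560x3 uint8, red, green, blue), "camera_matrix" (3x3 intrinsics, pixels), "k1" (the pictures are not rectified: a ray, as slopes to the right and down, at radius r is drawn at 1 + k1 r^2 times it, then the intrinsics apply), "T" (4x4, takes a point from camera to world coordinates). Camera axes: x right, y down, z forward; pixel columns grow to the right and rows downward; lengths in m; the calibration is good to about 2 mm. A picture is of the moment at which its call begins. There is no depth.
- env.finish_job(): hands the job in, once; it reports no verdict.
The state is a dict: "time_s": time; "joint_pos": joint angles; "dq": joint speeds; "tau": joint torques, N m; "ee_pos": TCP position; "ee_rot": TCP orientation; "force": force on the tool from outside, world axes, zero at the start; "torque": the same for the moment, N m; "gripper_width": finger opening in m.
Only numpy, scipy, OpenCV 4.12 (cv2) and the standard library are available. Lean on these libraries where they do the work, as an engineer would, in place of code of your own. Each camera call takes 0.05 s, during which the arm holds its last target.

## Working session

There is one attempt and no reset: what is moved stays moved. The work goes in short steps, Python scripts to look and compute and a tool call to move; the robot and the scene stay as the last step left them, time stands still between calls to the robot, and variables do not carry over. Pictures are saved under pics/ and viewed, and the job is handed in when it is done.

Besides the shell and the picture viewer there is one more tool, called after ">>>" by a JSON object that holds its "api" and its "payload". play_rows: Moves the arm, as the interface text tells. Its arguments: {"type":"object","properties":{"series":{"type":"array"},"fingers":{"type":"number"}},"required":["series"]}

```bash
mkdir -p pics; cat > h.py <<'E'
import numpy as np, cv2
from rig import state, viewer, env
def snap(n,f):
    s=viewer.snapshot(n); cv2.imwrite(f'pics/{f}.png',s['color'][:,:,::-1]); np.savez(f'pics/{f}.npz',**s); return s
def ray(s,uv):
    K=np.array(s['camera_matrix']);T=np.array(s['T']);k=float(s['k1'])
    d=np.array([(uv[0]-K[0,2])/K[0,0],(uv[1]-K[1,2])/K[1,1]])
    rd=np.linalg.norm(d);r=rd
    for _ in range(50): r=rd/(1+k*r*r)
    if rd>0:d=d*r/rd
    v=T[:3,:3]@np.array([d[0],d[1],1]);return T[:3,3],v/np.linalg.norm(v)
def onplane(s,uv,z):
    o,v=ray(s,uv);return o+v*(z-o[2])/v[2]
def tri(s1,a,s2,b):
    o1,v1=ray(s1,a);o2,v2=ray(s2,b)
    t=np.linalg.lstsq(np.c_[v1,-v2],o2-o1,rcond=None)[0]
    p,q=o1+t[0]*v1,o2+t[1]*v2
    return (p+q)/2,np.linalg.norm(p-q)
def proj(s,p):
    K=np.array(s['camera_matrix']);T=np.array(s['T']);k=float(s['k1'])
    c=T[:3,:3].T@(np.array(p)-T[:3,3]);d=c[:2]/c[2];d=d*(1+k*(d@d));return K[0,0]*d[0]+K[0,2],K[1,1]*d[1]+K[1,2]
def load(f): return dict(np.load(f'pics/{f}.npz'))
E
python3 - <<'E'
from h import *
np.set_printoptions(precision=4,suppress=True)
for n in('side','top'):
    s=snap(n,n+'0');print(n,s['T'],s['camera_matrix'],s['k1'])
print(state(),env.grip_depth)
E
```

```text
side [[ 0.9565 -0.1509  0.2498  0.3304]
 [-0.291  -0.5567  0.7781 -0.7163]
 [ 0.0216 -0.8169 -0.5764  0.6586]
 [ 0.      0.      0.      1.    ]] [[475.4391   0.     281.9014]
 [  0.     475.4391 216.0892]
 [  0.       0.       1.    ]] 0.05172614070949536
top [[ 0.0128 -0.994   0.1085  0.4856]
 [-0.9997 -0.0148 -0.0176  0.0005]
 [ 0.0191 -0.1082 -0.9939  0.8884]
 [ 0.      0.      0.      1.    ]] [[391.2949   0.     284.2841]
 [  0.     391.2949 209.608 ]
 [  0.       0.       1.    ]] -0.02399071374572659
{'time_s': 0.1, 'joint_pos': array([1.1642, 0.0487, 0.0978, 1.622 , 0.    , 1.443 ]), 'dq': array([-0.0022, -0.0022,  0.0023,  0.0001,  0.0002,  0.0008]), 'tau': array([  0.0023, -33.9851,  32.0936,   0.0158,  -0.0002,   0.    ]), 'ee_pos': array([0.1443, 0.5042, 0.2302]), 'ee_rot': array([-0.4364, -3.1105,  0.0032]), 'force': array([-0.6824,  0.301 ,  0.0745]), 'torque': array([-0.0133,  0.0068,  0.0242]), 'gripper_width': 0.08534349528537143} 0.0187
```

View pics/side0.png

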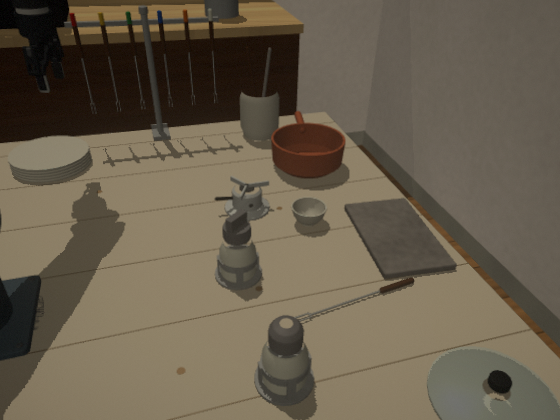

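View pics/top0.png

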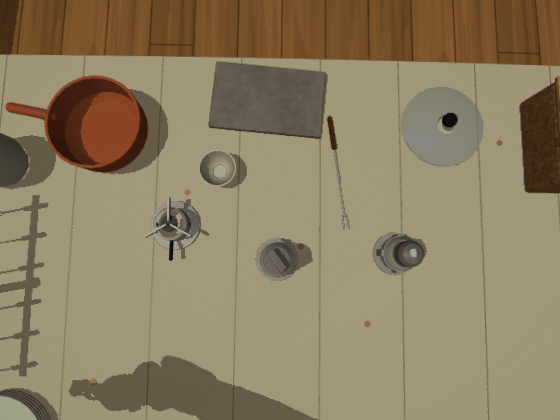

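The barred flask is at about (278,260) in the top view and (237,230) in the side view. The plain one is at (400,253) and (285,340). I'll zoom in on the cap.

```bash
python3 - <<'E'
from h import *
a=load('side0')['color'][190:300,185:295][:,:,::-1]
b=load('top0')['color'][225:295,243:313][:,:,::-1]
f=lambda x:cv2.resize(cv2.convertScaleAbs(x,alpha=1.6,beta=20),(400,400),interpolation=cv2.INTER_CUBIC)
cv2.imwrite('pics/z0.png',np.hstack([f(a),f(b)]))
E
```

```text
(no output)
```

View pics/z0.png

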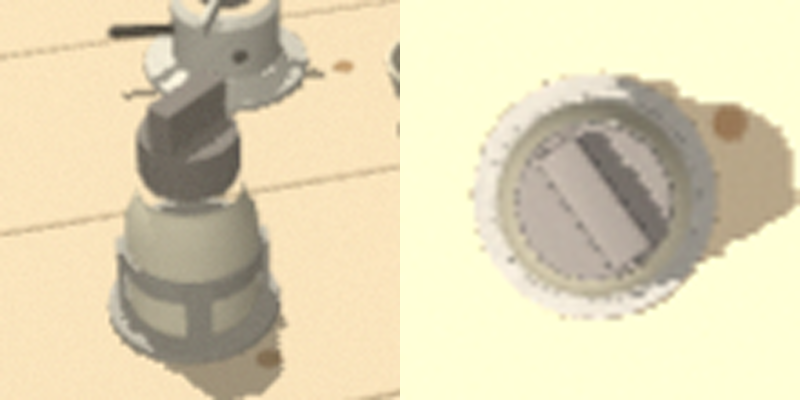

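```bash
python3 - <<'E'
from h import *
a=load('side0')['color'][200:250,215:265][:,:,::-1]
b=load('top0')['color'][240:280,258:298][:,:,::-1]
f=lambda x:cv2.resize(cv2.convertScaleAbs(x,alpha=2,beta=-20),(400,400),interpolation=cv2.INTER_NEAREST)
cv2.imwrite('pics/z1.png',np.hstack([f(a),f(b)]))
E
```

```text
(no output)
```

View pics/z1.png

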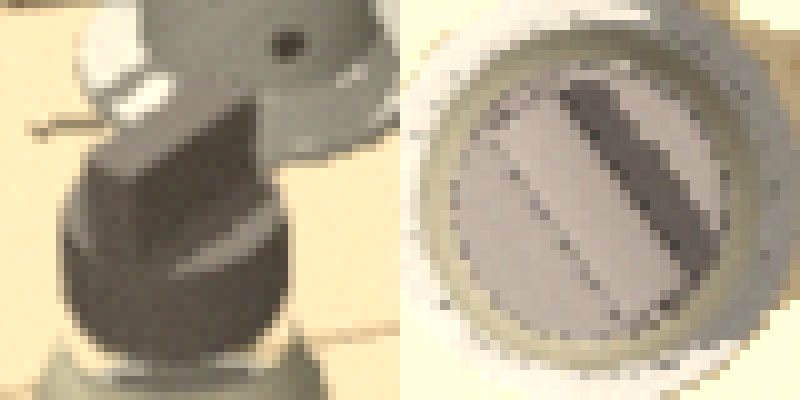

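```bash
python3 - <<'E'
from h import *
np.set_printoptions(precision=4,suppress=True)
S,T=load('side0'),load('top0')
top={'A':(490,130),'B':(560,85),'C':(685,275),'D':(620,320)}
sd={'D':(90,152),'C':(135,178),'B':(258,95),'A':(210,75)}
P={}
for k in top:
    t=(257.5+(top[k][0]-400)/10,239.5+top[k][1]/10); s=(214.5+sd[k][0]/8,199.5+sd[k][1]/8)
    p,e=tri(S,s,T,t);P[k]=p;print(k,p,e,onplane(T,t,.146),onplane(S,s,.146))
    P[k+'t']=onplane(T,t,.146);P[k+'s']=onplane(S,s,.146)
for s in('','t','s'):
    c=np.mean([P[k+s] for k in 'ABCD'],0);d=(P['A'+s]+P['B'+s]-P['C'+s]-P['D'+s])/2
    d2=(P['A'+s]+P['D'+s]-P['C'+s]-P['B'+s])/2
    print(c,np.linalg.norm(d),np.degrees(np.arctan2(d[1],d[0])),np.linalg.norm(d2),np.degrees(np.arctan2(d2[1],d2[0])))
# cap top disc via mask top view: fit circle of skirt from plate edge; flask holder foot
c=(257.5+(590-400)/10,239.5+20.5)
# others: burner, ramekin approx
for n,uv,z in(('burner',(175,226),.0),('ramekin',(218,169),.045),('plain',(409,253),.13)):print(n,onplane(T,uv,z))
print(onplane(T,(257.5+19,239.5+20.3),.122))
from scipy.spatial.transform import Rotation as R
print(R.from_rotvec(state()['ee_rot']).as_matrix())
E
```

```text
A [0.4844 0.02   0.1452] 0.0007485310967948816 [0.4848 0.0199 0.146 ] [0.4838 0.0189 0.146 ]
B [0.493  0.0069 0.1466] 0.0007375208632735001 [0.4934 0.0068 0.146 ] [0.4928 0.0078 0.146 ]
C [ 0.4581 -0.0172  0.1459] 0.000137016731554772 [ 0.4581 -0.0172  0.146 ] [ 0.458  -0.0174  0.146 ]
D [ 0.4498 -0.0052  0.1464] 0.00038233887013114164 [ 0.4496 -0.0051  0.146 ] [ 0.4501 -0.0046  0.146 ]
[0.4713 0.0011 0.146 ] 0.042609385459144236 35.300876462848244 0.015141220103210846 123.8479342858836
[0.4715 0.0011 0.146 ] 0.0429082379776496 34.85846499086687 0.015222064001224986 124.26401004359317
[0.4712 0.0012 0.146 ] 0.04206555769218444 35.38869361503822 0.014624849947648757 125.31298796888201
burner [0.5415 0.232  0.    ]
ramekin [0.6648 0.1318 0.045 ]
plain [ 0.4871 -0.2564  0.13  ]
[0.4709 0.0008 0.122 ]
[[-0.9614  0.2752 -0.0009]
 [ 0.2752  0.9614 -0.0019]
 [ 0.0003 -0.0021 -1.    ]]
```

Triangulated, the cap's bar centre is at (0.471, 0.001), its top is at 0.146 and the bar lies at about 35°. Now moving above it.

>>> {"api": "play_rows", "payload": {"series": [[[-26,-23,0,-0.07],[-52,-46,0,-0.14],[-78,-68,0,-0.21],[-104,-91,0,-0.29],[-130,-114,0,-0.36],[-156,-136,0,-0.44],[-182,-159,0,-0.52],[-208,-181,0,-0.6],[-234,-204,0,-0.68],[-260,-226,0,-0.75],[-286,-249,0,-0.82],[-312,-271,0,-0.89]]], "fingers": 1}}

```text
time_s: 1.1
ee_pos: [0.3699, 0.1561, 0.2303]
ee_rot: [0.95, -2.993, 0.002]
force: [0.1, 0.3, 0.7]
gripper_width: 0.0854
```

```bash
cat > goal.py <<'E'
import sys
from h import *
from scipy.spatial.transform import Rotation as R
np.set_printoptions(precision=4,suppress=True)
def rep(t,yaw):
    s=state();M=R.from_rotvec(s['ee_rot']).as_matrix()
    print('t',s['time_s'],'p',s['ee_pos'],'xang',np.degrees(np.arctan2(M[1,0],M[0,0]))%360,'tilt z',M[:,2],'F',s['force'],'M',s['torque'],'w',s['gripper_width'],'q',s['joint_pos'])
    d=M.T@(np.array(t)-s['ee_pos'])*1e3
    print('delta',d,'turn',-np.radians((yaw-np.degrees(np.arctan2(M[1,0],M[0,0])))%360))
rep([float(v) for v in sys.argv[1:4]],float(sys.argv[4]))
E
python3 goal.py .4713 .001 .19 215
```

```text
t 1.1 p [0.3699 0.1561 0.2303] xang 215.21068405840313 tilt z [-0.0013 -0.0021 -1.    ] F [0.1044 0.3095 0.6993] M [ 0.042  -0.0501 -0.0095] w 0.08543188671477128 q [ 0.2333 -0.271  -0.1944  1.6491 -0.0017 -0.3812]
delta [   6.5349 -185.1421   40.5351] turn -6.279508176678988
```

>>> {"api": "play_rows", "payload": {"series": [[[1,-30,7,0],[2,-60,14,0],[3,-90,21,0],[4,-120,28,0],[5,-150,35,0],[6,-175,40,0],[6.5,-185,40.5,0],[6.5,-185,40.5,0],[6.5,-185,40.5,0]]]}}

```text
time_s: 1.85
ee_pos: [0.4707, 0.0015, 0.1898]
ee_rot: [0.948, -2.992, 0.0]
force: [-0.7, -0.6, 0.3]
gripper_width: 0.0853
```

```bash
python3 goal.py .4713 .001 .124 215; python3 - <<'E'
from h import *
a=snap('side','side1')['color'][120:280,150:310][:,:,::-1]
b=snap('top','top1')['color'][210:310,228:328][:,:,::-1]
f=lambda x:cv2.resize(cv2.convertScaleAbs(x,alpha=2,beta=-10),(400,400),interpolation=cv2.INTER_NEAREST)
cv2.imwrite('pics/z2.png',np.hstack([f(a),f(b)]))
E
```

```text
t 1.85 p [0.4707 0.0015 0.1898] xang 215.16889659626224 tilt z [-0.0028 -0.001  -1.    ] F [-0.7258 -0.557   0.2582] M [ 0.0722  0.0412 -0.0191] w 0.08531469597241499 q [-0.1386 -0.096  -0.1247  1.5448 -0.0014 -0.7524]
delta [-0.4232 -0.8006 65.7624] turn -6.280237505479398
```

View pics/z2.png

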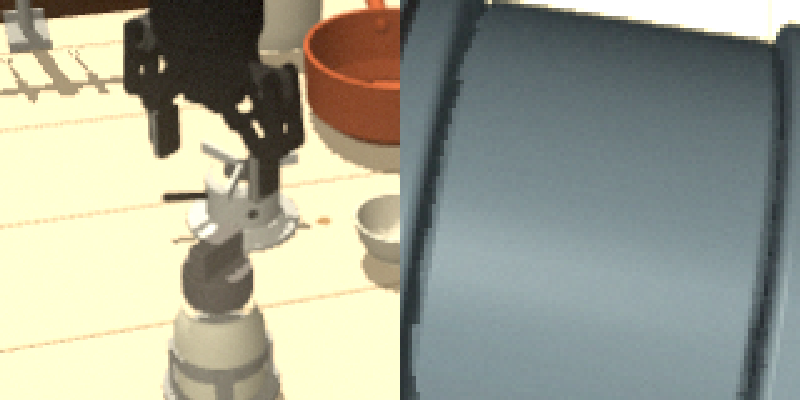

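The side view shows the fingers straddling the bar, in line with it. Descending to TCP 0.126, then closing.

>>> {"api": "play_rows", "payload": {"series": [[[-0.3,-0.5,15,0],[-0.4,-0.8,30,0],[-0.4,-0.8,45,0],[-0.4,-0.8,56,0],[-0.4,-0.8,62,0],[-0.4,-0.8,64,0],[-0.4,-0.8,64,0]]]}}

```text
time_s: 2.53
ee_pos: [0.4711, 0.0022, 0.1263]
ee_rot: [0.953, -2.991, 0.001]
force: [0.6, -0.2, 0.6]
gripper_width: 0.0853
```

>>> {"api": "play_rows", "payload": {"series": [[[0,0,0,0],[0,0,0,0],[0,0,0,0],[0,0,0,0],[0,0,0,0],[0,0,0,0],[0,0,0,0],[0,0,0,0]]], "fingers": 0}}

```text
time_s: 3.2
ee_pos: [0.4713, 0.0024, 0.1268]
ee_rot: [0.953, -2.992, 0.001]
force: [-1.0, 0.9, 3.0]
gripper_width: 0.0149
```

```bash
python3 goal.py .4713 .001 .119 215; python3 - <<'E'
from h import *
a=snap('side','side2')['color'][150:270,175:295][:,:,::-1]
cv2.imwrite('pics/z3.png',cv2.resize(cv2.convertScaleAbs(a,alpha=2.5,beta=0),(600,600),interpolation=cv2.INTER_NEAREST))
E
```

```text
t 3.2 p [0.4713 0.0024 0.1268] xang 215.32509623875754 tilt z [-0.0012 -0.0009 -1.    ] F [-0.9829  0.8914  2.9503] M [ 0.1898  0.1542 -0.0482] w 0.014900994533363899 q [-0.1367 -0.0887 -0.2429  1.4177 -0.001  -0.7533]
delta [ 0.7457 -1.1358  7.8357] turn -6.277511307427418
```

View pics/z3.png

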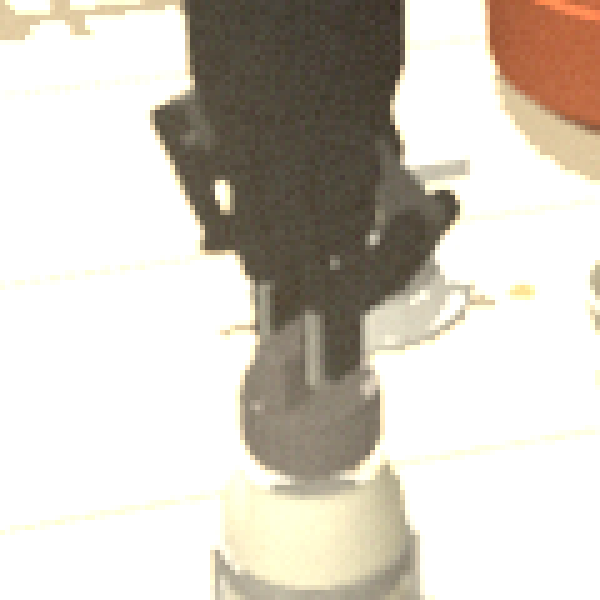

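Gripped, with a width of 14.9 mm. Pressing down.

>>> {"api": "play_rows", "payload": {"series": [[[0,0,1,0],[0,0,2,0],[0,0,3,0],[0,0,4,0],[0,0,5,0],[0,0,6,0],[0,0,6,0],[0,0,6,0]]]}}

```text
time_s: 3.92
ee_pos: [0.4714, 0.0024, 0.1214]
ee_rot: [0.953, -2.993, 0.001]
force: [-2.9, 1.4, 6.2]
gripper_width: 0.0149
```

```bash
python3 goal.py .4713 .0024 .119 283;python3 - <<'E'
from h import *
a=snap('side','side3')['color'][150:270,175:295][:,:,::-1]
cv2.imwrite('pics/z4.png',cv2.resize(cv2.convertScaleAbs(a,alpha=2.5,beta=0),(600,600),interpolation=cv2.INTER_NEAREST))
E
```

```text
t 3.9167 p [0.4714 0.0024 0.1214] xang 215.3309043077621 tilt z [-0.0006 -0.001  -1.    ] F [-2.8555  1.3665  6.2424] M [ 0.1709  0.5295 -0.0121] w 0.014932070136780651 q [-0.1367 -0.0874 -0.2525  1.4062 -0.0011 -0.7533]
delta [0.0255 0.0647 2.4001] turn -1.1810485216766624
```

View pics/z4.png

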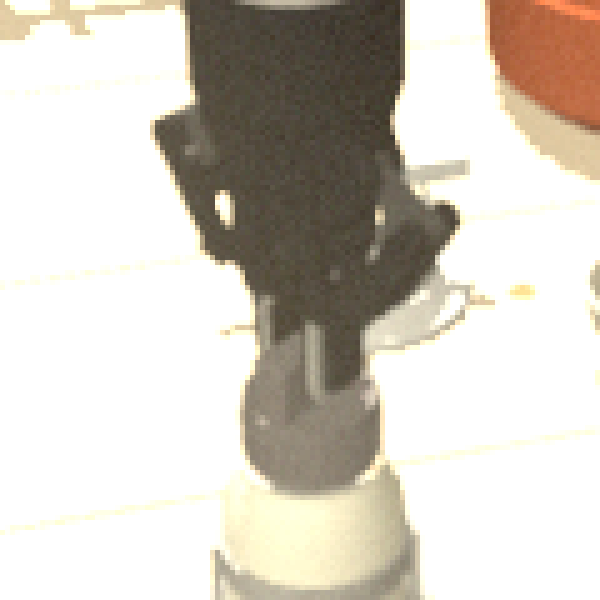

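The cap has sunk about 5.5 mm: the gap under the skirt has closed and the force is up. Now turning anticlockwise while keeping the push.

>>> {"api": "play_rows", "payload": {"series": [[[0,0,1.5,0],[0,0,2.5,0],[0,0,2.5,-0.1],[0,0,2.5,-0.2],[0,0,2.5,-0.3],[0,0,2.5,-0.4],[0,0,2.5,-0.4]]]}}

```text
time_s: 4.55
ee_pos: [0.472, 0.0023, 0.12]
ee_rot: [-1.534, 2.741, -0.003]
force: [-1.6, 0.7, 6.6]
gripper_width: 0.0145
```

```bash
python3 goal.py .4713 .0024 .119 283;python3 - <<'E'
from h import *
a=snap('side','side4')['color'][150:270,175:295][:,:,::-1]
cv2.imwrite('pics/z5.png',cv2.resize(cv2.convertScaleAbs(a,alpha=2.5,beta=0),(600,600),interpolation=cv2.INTER_NEAREST))
E
```

```text
t 4.55 p [0.472  0.0023 0.12  ] xang 238.45411352569 tilt z [ 0.0012 -0.0012 -1.    ] F [-1.6162  0.6854  6.6182] M [0.1155 0.4225 0.0524] w 0.014480560276785478 q [-0.1366 -0.0875 -0.2554  1.4016 -0.001  -1.1569]
delta [0.2721 0.6083 0.993 ] turn -0.7774723871963181
```

View pics/z5.png

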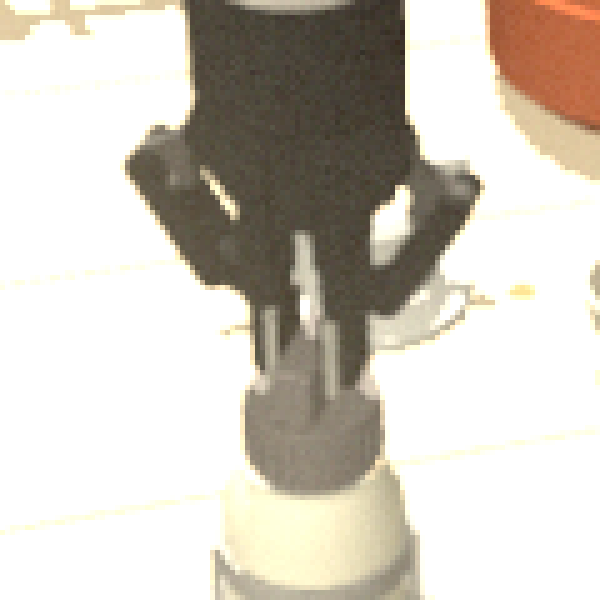

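The bar turned with the gripper, about 23°. Continuing.

>>> {"api": "play_rows", "payload": {"series": [[[0,0,1.5,-0.1],[0,0,1.5,-0.2],[0,0,1.5,-0.3],[0,0,1.5,-0.4],[0,0,1.5,-0.5],[0,0,1.5,-0.6],[0,0,1.5,-0.7],[0,0,1.5,-0.79],[0,0,1.5,-0.79],[0,0,1.5,-0.79]]]}}

```text
time_s: 5.43
ee_pos: [0.4721, 0.0025, 0.1198]
ee_rot: [-2.469, 1.942, -0.004]
force: [-3.3, 1.1, 9.5]
gripper_width: 0.0147
```

```bash
python3 goal.py .4713 .0024 .13 283;python3 - <<'E'
from h import *
a=snap('side','side5')['color'][150:270,175:295][:,:,::-1]
cv2.imwrite('pics/z6.png',cv2.resize(cv2.convertScaleAbs(a,alpha=2.5,beta=0),(600,600),interpolation=cv2.INTER_NEAREST))
E
```

```text
t 5.4333 p [0.4721 0.0025 0.1198] xang 283.6115875500699 tilt z [ 0.0021 -0.001  -1.    ] F [-3.3204  1.1372  9.4854] M [0.3185 0.8176 0.1729] w 0.014660623555959635 q [-0.1364 -0.0882 -0.2564  1.4003 -0.0007 -1.9448]
delta [ -0.049    0.7407 -10.2095] turn -6.2725110907666615
```

View pics/z6.png

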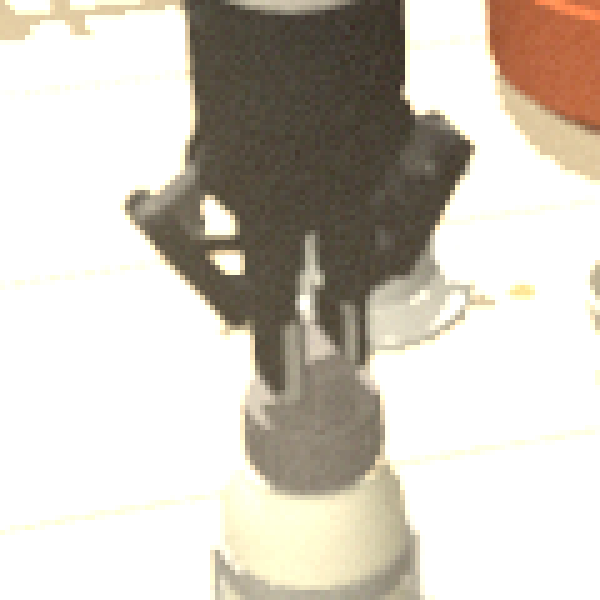

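The gripper has turned 68° and the bar is still square between the pads. Lifting gently while watching the force.

>>> {"api": "play_rows", "payload": {"series": [[[0,0,-1,0],[0,0,-2,0],[0,0,-4,0],[0,0,-6,0],[0,0,-8,0],[0,0,-10,0],[0,0,-10,0]]]}}

```text
time_s: 6.07
ee_pos: [0.472, 0.0026, 0.1298]
ee_rot: [-2.468, 1.942, -0.003]
force: [-1.7, 1.4, 3.0]
gripper_width: 0.0146
```

```bash
python3 goal.py .4713 .0024 .13 283;python3 - <<'E'
from h import *
a=snap('side','side6')['color'][150:270,175:295][:,:,::-1]
cv2.imwrite('pics/z7.png',cv2.resize(cv2.convertScaleAbs(a,alpha=2.5,beta=0),(600,600),interpolation=cv2.INTER_NEAREST))
E
```

```text
t 6.0667 p [0.472  0.0026 0.1298] xang 283.6032492412055 tilt z [ 0.002  -0.0008 -1.    ] F [-1.6542  1.3842  3.0324] M [0.2157 0.2689 0.0418] w 0.014555010476301755 q [-0.1364 -0.0911 -0.2391  1.4207 -0.0006 -1.9446]
delta [-0.0058  0.749  -0.1592] turn -6.272656621710393
```

View pics/z7.png

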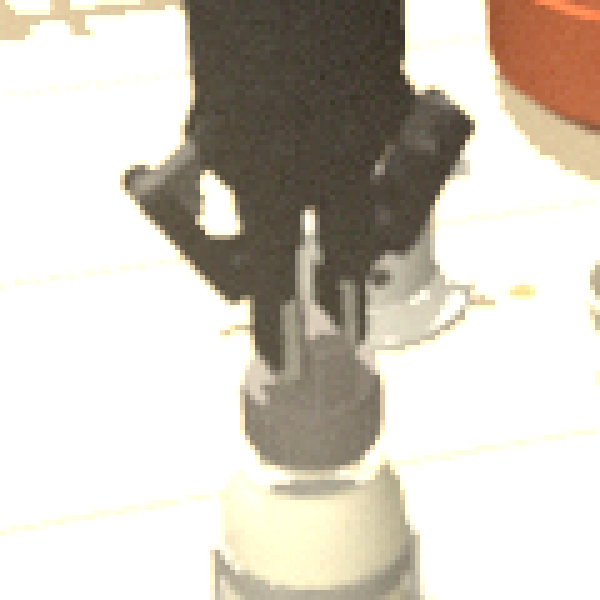

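No resistance, so it's free. Lifting straight up 80 mm.

>>> {"api": "play_rows", "payload": {"series": [[[0,0,-5,0],[0,0,-12,0],[0,0,-20,0],[0,0,-30,0],[0,0,-40,0],[0,0,-50,0],[0,0,-60,0],[0,0,-70,0],[0,0,-77,0],[0,0,-80,0],[0,0,-80,0],[0,0,-80,0]]]}}

```text
time_s: 7.12
ee_pos: [0.4719, 0.0027, 0.2097]
ee_rot: [-2.469, 1.942, -0.003]
force: [0.0, 0.2, -0.8]
gripper_width: 0.0145
```

```bash
python3 goal.py .472 .0024 .21 283;python3 - <<'E'
from h import *
b=snap('side','side7')
a=b['color'][110:270,155:315][:,:,::-1]
cv2.imwrite('pics/z8.png',cv2.resize(cv2.convertScaleAbs(a,alpha=2,beta=0),(600,600),interpolation=cv2.INTER_NEAREST))
t=snap('top','top7')
for p in([.472,.0024,.106],[.472,.0024,.122],[.472,.0024,.177]):
  u=np.array(proj(b,p));print(u,(u-[155,110])*3.75)
E
```

```text
t 7.1167 p [0.4719 0.0027 0.2097] xang 283.6065553326315 tilt z [ 0.0018 -0.0008 -1.    ] F [ 0.0483  0.1732 -0.8194] M [-0.0164  0.0366  0.012 ] w 0.014526028824993549 q [-0.1363 -0.0962 -0.0854  1.5797 -0.0005 -1.9446]
delta [ 0.272  -0.0595 -0.3178] turn -6.272598919529638
[237.25074214 231.67472327] [308.44028302 456.28021226]
[236.97861776 224.95496131] [307.41981659 431.08110491]
[235.99159111 200.77284595] [303.71846668 340.39817232]
```

View pics/z8.png

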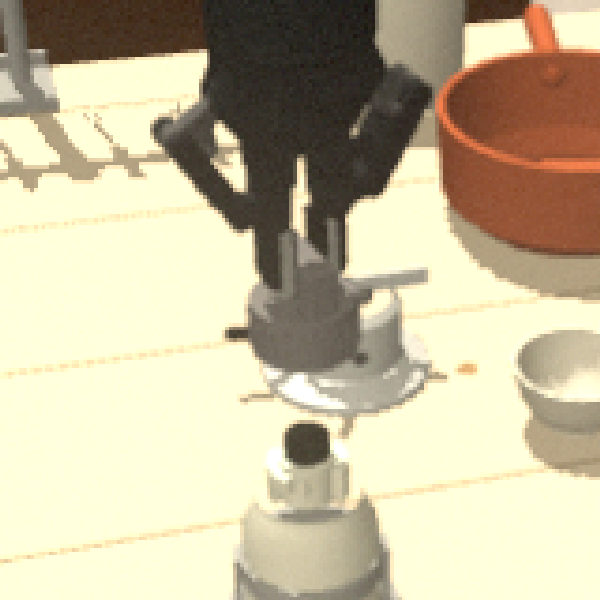

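View pics/top7.png

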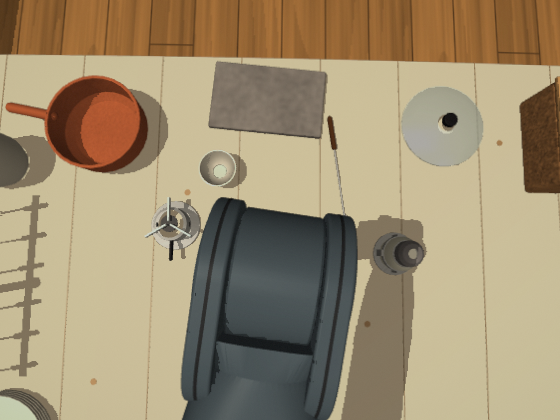

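The picture shows the cap held level, centred at about column 304 (zoomed crop). The black seal and white neck are directly below at about column 307. There's a clear gap, and the other objects are where they were. I'll let the arm settle, then check it.

>>> {"api": "play_rows", "payload": {"series": [[[0,0,0,0],[0,0,0,0],[0,0,0,0],[0,0,0,0],[0,0,0,0],[0,0,0,0]]]}}

```text
time_s: 7.72
ee_pos: [0.4715, 0.0027, 0.209]
ee_rot: [2.469, -1.943, 0.001]
force: [0.2, -0.1, -0.8]
gripper_width: 0.0145
```

```bash
python3 - <<'E'
from h import *
np.set_printoptions(precision=4,suppress=True)
s=state();print(s['ee_pos'],s['dq'],s['gripper_width'],s['time_s'])
# object shift check in top views
a,b=load('top0')['color'].astype(int),load('top7')['color'].astype(int)
d=np.abs(a-b).max(2)
for n,(u0,u1,v0,v1) in dict(burner=(145,195,195,262),bowl=(196,240,148,190),fork=(325,347,115,195)).items(): print(n,(d[v0:v1,u0:u1]>40).sum())
# cap rim height in the side view: midpoint of left/right rim extremes
env.finish_job()
E
```

```text
[0.4715 0.0027 0.209 ] [ 0.0004 -0.0012  0.0009  0.0005 -0.0003 -0.0007] 0.014519933465062126 7.7167
burner 1599
bowl 723
fork 1315
the job is handed in; nothing more can be done
```

The pixel-difference check gave high counts, so I'm looking into it with the saved pictures.

```bash
python3 - <<'E'
from h import *
a,b=[cv2.cvtColor(load(n)['color'],cv2.COLOR_RGB2GRAY).astype(np.float32) for n in('top0','top7')]
print('mean',a.mean(),b.mean())
for n,(u0,u1,v0,v1) in dict(burner=(145,190,195,262),bowl=(196,240,145,190),fork=(325,347,115,195),slab=(205,330,60,140),lid=(395,490,85,170)).items():
    print(n,cv2.phaseCorrelate(a[v0:v1,u0:u1].copy(),b[v0:v1,u0:u1].copy()),a[v0:v1,u0:u1].mean(),b[v0:v1,u0:u1].mean())
E
```

```text
mean 127.714165 144.22443
burner ((0.5017723475461011, -0.028040911376592703), 0.9997007455354855) 124.58773 157.53267
bowl ((0.5219762276367881, 0.4980014984111598), 0.9995637794777199) 127.09495 160.68839
fork ((0.028641055241283908, 0.04664558756010706), 0.9815909165889025) 136.75966 172.80455
slab ((0.4861389540656873, 0.016172513683422096), 1.005734253025055) 103.3143 131.2706
lid ((-0.003750400718729452, -0.02022717735327717), 0.9947839356131024) 133.71889 168.91653
```

The cap is off the fuel flask and held upright and still in the gripper above the open neck. I handed the job in at 7.7 s.

**What I did:** I found the bar from both camera views, with its centre at about (0.471, 0.001) m, its top at 0.146 m and its direction about 35°. I gripped the bar, pressed the cap down about 7 mm, turned it 68° anticlockwise while pressed and lifted it 90 mm.

**Last checks:**
- **Height:** the cap's rim is about 0.176 m above the board. That is about 70 mm above the neck and 54 mm above the standing seal. I worked this out from the arm's height; in the side picture it looks consistent, with the cap centred over the neck to within a millimetre or two.
- **Hold:** the gripper is closed on the bar at 14.5 mm, the joints are still and the tool tilts about 0.1°. The highest force I read was about 10 N.
- **Check that disagreed:** a plain pixel comparison of the burner, bowl and fork showed large differences, and I handed in before explaining them. Checked afterwards on the saved pictures, the cause was a change in overall brightness. Matching the image patches showed no movement: the only offsets were half a pixel, the same as on the fixed-looking slab, which I put down to the odd patch sizes. The fork's tip was hidden by the arm, so only its visible part was checked.

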